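Dark reading: key in, then hold the photometer's shutter slide at the mark

TASK

Take a dark reading on the white photometer: on the grey key box press the blue key, then the yellow, then the green, each well down and one at a time, without pressing the red key. Then pull the photometer's spring-return slide out by its black grip until the yellow pointer stands level with the red marker block, within the block's width, and keep it there: finish while still holding it, for if you let go it springs back. Leave the other things on the bench where they are.

Things in the scene. Friction and masses are not known exactly. Their poses are not given: they have to be found in the camera images.
- photometer: white bench photometer, 210 x 100 mm, fixed to the bench; origin at the centre of its underside, x along its length towards the tall optics head (75 mm long, 72 mm high, cover to 81 mm, its front face at x = +30 mm), z up. The bed in front of the head is 20 mm high with two low guide rails; the slide comes out along -x
- shutter (a joint): how far the steel shutter slide is pulled out of the optics head along the photometer's -x, m: 0 home, stop at 0.075. A spring draws it back: about 2.5 N at home, 7 to 8 N at the stop
- grip: upright black grip on the slide's outer end, 26 mm along the photometer's x, 16 mm across (y), 52 mm high; its origin is the centre of its foot, 29 mm above the bench, so its top is 81 mm above the bench; its axes are the photometer's. At home it stands 35 mm (centre) in front of the head
- grip_mid (a point): point on the grip's axis 63 mm above the bench, a good height to pinch it
- pointer (a point): tip of the slide's yellow pointer, a thin bar that sticks out to the left (+y) of the grip over the guide rail; it moves with the slide, always at the grip's own place along the photometer's x
- mark: red marker block clamped beside the left guide rail on the bed, 10 mm along the photometer's x, 16 mm across, 11 mm high (top 31 mm above the bench); origin at the centre of its underside, axes as the photometer's. Its 10 mm width is where the pointer must stand, 35 to 60 mm out of home
- keybox: grey four-key box, 120 x 120 x 28 mm, fixed to the bench; origin at the centre of its underside. The four keys stand in a square, 52 mm apart, their colours in any order
- key_blue_top (a point): centre of the top of the blue round key (26 mm across) on the grey key box, 50 mm above the bench when up (the black collar round it: 42 mm across, top 40 mm above the bench); pressed straight down
- key_blue (a joint): how far the blue key is pressed, m: 0 up, 0.006 fully down; spring return, about 4 N fully down; more than 0.004 counts as pressed
- key_yellow_top (a point): centre of the top of the yellow round key (26 mm across) on the grey key box, 50 mm above the bench when up (the black collar round it: 42 mm across, top 40 mm above the bench); pressed straight down
- key_yellow (a joint): how far the yellow key is pressed, m: 0 up, 0.006 fully down; spring return, about 4 N fully down; more than 0.004 counts as pressed
- key_green_top (a point): centre of the top of the green round key (26 mm across) on the grey key box, 50 mm above the bench when up (the black collar round it: 42 mm across, top 40 mm above the bench); pressed straight down
- key_green (a joint): how far the green key is pressed, m: 0 up, 0.006 fully down; spring return, about 4 N fully down; more than 0.004 counts as pressed
- key_red_top (a point): centre of the top of the red round key (26 mm across) on the grey key box, 50 mm above the bench when up (the black collar round it: 42 mm across, top 40 mm above the bench); pressed straight down
- key_red (a joint): how far the red key is pressed, m: 0 up, 0.006 fully down; spring return, about 4 N fully down; more than 0.004 counts as pressed
- timer: white bench timer 48 x 68 x 16 mm, bystander; origin under its centre
- pen: red pen 145 mm long, bystander, lying near the bench's front edge; origin under its centre
- vial_stand: black vial stand 70 x 98 x 86 mm, bystander; origin under its centre
- amber_bottle: amber bottle with red cap, 55 mm across, 105 mm high, bystander; origin under its centre
- scissors: blue-handled scissors 199 mm long, bystander; origin under their centre

How it is judged:
On the way, in this order (a step that is already met when the one before it is completed fails the run):
1. the blue key alone is pressed down, the slide still home (value of joint key_blue above 0.004 m and value of joint each of key_yellow, key_green, key_red below 0.002 m and value of joint shutter below 0.008 m), for 0.05 s.
2. the yellow key alone is pressed down, the slide still home (value of joint key_yellow above 0.004 m and value of joint each of key_blue, key_green, key_red below 0.002 m and value of joint shutter below 0.008 m), for 0.05 s.
3. the green key alone is pressed down, the slide still home (value of joint key_green above 0.004 m and value of joint each of key_blue, key_yellow, key_red below 0.002 m and value of joint shutter below 0.008 m), for 0.05 s.
4. the slide is held by its grip with the pointer within the red marker's width, all keys up (x of pointer in the frame of mark between -0.005 and 0.005 m and velocity of joint shutter between -0.01 and 0.01 m/s and contact force between the fingers and grip above 1.5 N and value of joint each of key_blue, key_yellow, key_green, key_red below 0.002 m), for 0.5 s.
At the end, for the whole second after the job is handed in: the fingers hold the grip (over 1.5 N) with the pointer within 5 mm of the red marker's centre along the slide, the slide at rest (under 10 mm/s), and all four keys are up (under 2 mm) (all of step 4); the arm keeps its last pose, push and grip.
It fails at once if the red key is pressed (value of joint key_red above 0.003 m).
It fails at once if a bystander is shifted by more than 25 mm (distance of any of timer, pen, vial_stand, amber_bottle, scissors from where it was at the start of the episode above 0.025 m).
It also fails if it takes over 61 s, if anything falls off the work surface, if the arm or the gripper's body presses on something with over 40 N, if the wrist force passes 120 N, or if a joint passes its speed limit or range.

ROBOT

A 7-joint arm with a two-finger parallel gripper is mounted at the origin on a cart in front of the work surface, level with it; the furniture and walls round the work are solid. World frame = base frame: x ahead of the robot, y to its left, z up, the work surface at z = 0. Lengths are in m, angles in rad, forces in N, time in s.
With the tool pointing down it reaches from about 0.425 to 0.875 m from the base axis. Payload 9.9 kg.
Tool frame: the origin (TCP) lies midway between the tips of the shut fingers; the grasp point (between the pads) lies 19 mm behind it; x points along the fingers, y is the direction in which the jaws open and shut, and the axes are right-handed (so a half turn about x gives the same grasp; the last joint's range is limited). The gripper opens to 85 mm and grips with 20 to 120 N. Pads are 22 mm wide; open, the fingers measure 114 mm over their backs; the gripper's body (76 mm by 85 mm) begins 54 mm behind the grasp point. The pads swing forward as they close: fully open they stand 13 mm farther back than shut.
Start: joints at [-1.245, 0.576, 0.025, 1.437, -0.015, 1.129, -0.057], TCP at [0.269, 0.619, 0.201] pointing down, gripper open.
Joint ranges: [-2.76, 2.76], [-0.34, 2.15], [-1.52, 1.57], [0.19, 2.46], [-1.09, 4.23], [0.17, 1.99], [-2.82, 2.82]. Speed limits (rad/s): [2.22, 2.22, 3.01, 3.01, 3.14, 3.14, 3.14].

INTERFACE

Orientations are given as a unit quaternion [x, y, z, w].
In Python, from rig import ctrl gives the robot as it stands. The module is installed in compiled form; this text tells all that it offers.
- The arm moves only by the tool apply_moves, never from a script. Its argument "rows" is a list of rows, each a list of 3 entries, a list of its own where there are three numbers: the opening, from -1 (shut) to 1 (fully open), then the shift along the tool's x, y, z in m, then the turn about the tool's x in rad. In form: [[gripper, [dx, dy, dz], roll], ...]. A call has 1 to 12 rows; each row is the pose to reach, as a shift and turn from the pose measured when the call began, along the tool's axes at that moment; what a row does not reach only later rows make up. A row lasts 1/12 s, in which the tool goes at most 41.7 mm and 7.16 degrees, less where a joint would pass 70% of its speed; a pose out of reach is approached as far as the arm can. A call with a gripper value outside its range is refused whole. The fingers move at their own pace and stop on an object; "newtons" is the grip in N (left out, the last holds). Time passes only in rows, so rows that repeat a pose let the fingers close. It gives the time, the measured TCP pose, the force and the opening at its end, in the units of the state.
- ctrl.observe(): the state, without advancing time (a new reading comes with each control period).
- ctrl.capture(name): name is "scene" or "top" or "wrist"; returns the picture (384x512x3 uint8, red, green, blue); there is no depth.
- ctrl.camera_info(name): a dict with "fx", "fy", "cx", "cy" (pixels), "view" (4x4, takes a point from world to camera coordinates). Camera axes: x right, y down, z forward; pixel columns grow to the right and rows downward; lengths in m; the calibration is good to about 2 mm. A picture is of the moment at which its call begins: read the wrist's pose just before it. camera_info takes no time and is no camera call; for the wrist camera it gives the pose at the moment of the call.
- ctrl.close_job(): hands the job in, once; it reports no verdict.
The state is a dict: "time": time; "qpos": joint angles; "qvel": joint speeds; "joint_torque": joint torques, N m; "tcp_pos": TCP position; "eef_rot": TCP orientation; "wrist_force": force on the tool from outside, world axes, zero at the start; "wrist_torque": the same for the moment, N m; "finger_gap": finger opening in m.
Only numpy, scipy, OpenCV 4.12 (cv2) and the standard library are available. Lean on these libraries where they do the work, as an engineer would, in place of code of your own. Each camera call takes 0.05 s, during which the arm holds its last target. There are 200 camera calls.

## Working session

There is one attempt and no reset: what is moved stays moved. The work goes in short steps, Python scripts to look and compute and a tool call to move; the robot and the scene stay as the last step left them, time stands still between calls to the robot, and variables do not carry over. Pictures are saved under pics/ and viewed, about 8 in all and at most 12, crops included, and the job is handed in when it is done.

Besides the shell and the picture viewer there is one more tool, called after ">>>" in YAML: its name, and indented under it one key for each argument. apply_moves: Moves the arm, as the interface text tells. Its arguments: {"type":"object","properties":{"rows":{"type":"array","items":{"type":"array"}},"newtons":{"type":"number"}},"required":["rows"]}

```bash
mkdir -p pics
python3 - <<'E'
from rig import ctrl
import cv2,numpy as np
s=ctrl.observe(); print(s)
for n in("scene","top"):
    im=ctrl.capture(n); cv2.imwrite(f"pics/{n}0.png",cv2.resize(im[:,:,::-1],(800,600),interpolation=cv2.INTER_CUBIC)); cv2.imwrite(f"{n}_raw.png",im[:,:,::-1])
    c=ctrl.camera_info(n); print(n,{k:np.round(v,4).tolist() for k,v in c.items()})
E
```

```text
{'time': 0.0, 'qpos': array([-1.24482087,  0.57650221,  0.02482909,  1.43793784, -0.01495942,
        1.12898219, -0.05650173]), 'qvel': array([-0.00181123, -0.00052084,  0.00144171, -0.00124825, -0.00053904,
        0.00146602,  0.00234751]), 'joint_torque': array([ 1.01286241e-03, -7.65772176e+01,  2.25049071e+00, -2.85975337e+01,
        1.52211555e-02,  1.28873342e-02, -4.37029357e-06]), 'tcp_pos': array([0.26872165, 0.61864773, 0.20065194]), 'eef_rot': array([ 0.14326814,  0.69239971, -0.14442088,  0.69224236]), 'wrist_force': array([0.4818788 , 0.00211987, 0.10959213]), 'wrist_torque': array([-0.03770562,  0.03506519,  0.01295349]), 'finger_gap': 0.08543119071274195}
scene {'fx': 371.1038, 'fy': 371.1038, 'cx': 258.9996, 'cy': 194.5114, 'view': [[0.6677, -0.7444, -0.0019, -0.3523], [-0.3491, -0.3108, -0.884, 0.2722], [0.6575, 0.5909, -0.4675, 0.5765], [0.0, 0.0, 0.0, 1.0]]}
top {'fx': 385.2968, 'fy': 385.2968, 'cx': 258.329, 'cy': 186.564, 'view': [[0.0109, -0.9999, 0.0122, 0.0121], [-0.9977, -0.0116, -0.067, 0.5371], [0.0671, -0.0114, -0.9977, 1.2047], [0.0, 0.0, 0.0, 1.0]]}
```

View pics/top0.png

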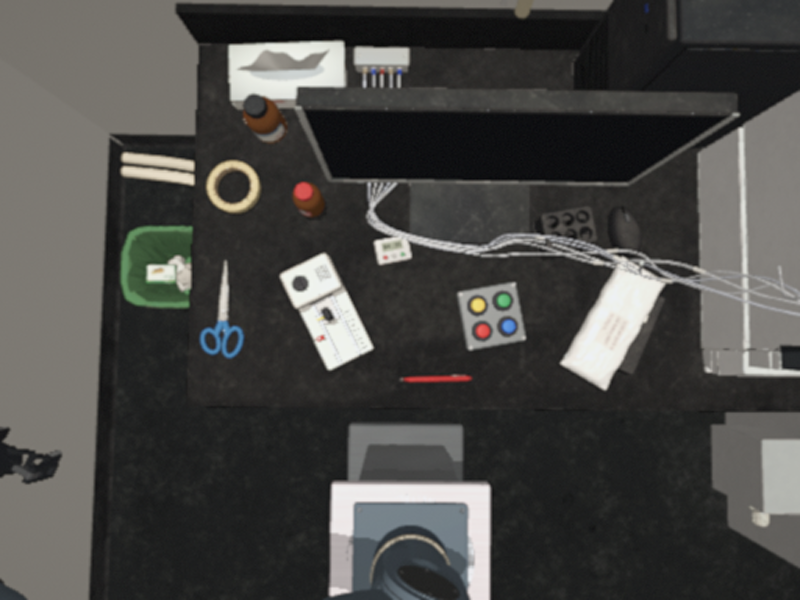

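View pics/scene0.png

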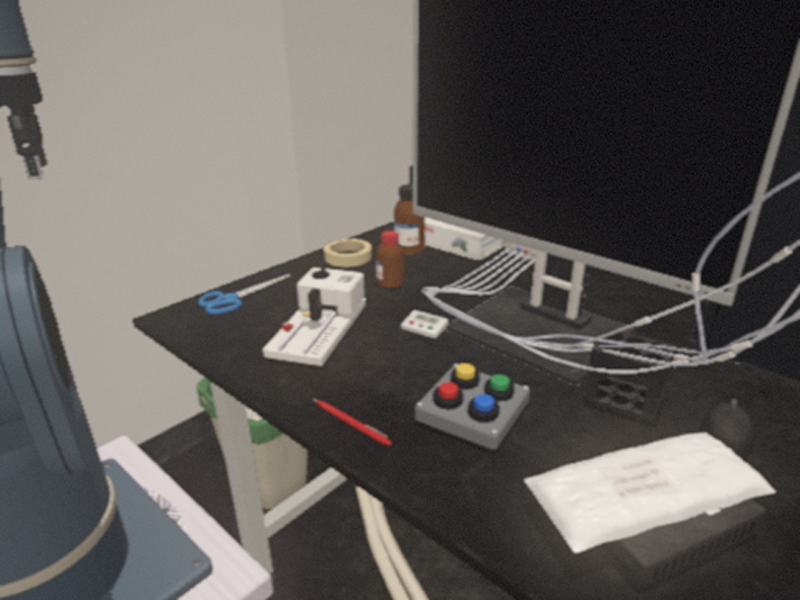

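Top picture: keys yellow (478,304), green (504,300), red (483,331), blue (508,326); grip (327,315), red mark (321,338), photometer head at upper left (311,281). The scene picture agrees with this.

```bash
cat > h.py <<'E'
import numpy as np,cv2
def ray(c,uv):
    V=np.array(c["view"]);R=V[:3,:3];o=-R.T@V[:3,3]
    d=R.T@np.array([(uv[0]-c["cx"])/c["fx"],(uv[1]-c["cy"])/c["fy"],1]);return o,d
def atz(c,uv,z):
    o,d=ray(c,uv);return o+d*(z-o[2])/d[2]
def proj(c,p):
    V=np.array(c["view"]);q=V[:3,:3]@np.asarray(p)+V[:3,3];return np.array([c["fx"]*q[0]/q[2]+c["cx"],c["fy"]*q[1]/q[2]+c["cy"]])
def blobs(im,lo,hi,amin=8):
    hsv=cv2.cvtColor(im,cv2.COLOR_BGR2HSV)
    m=cv2.inRange(hsv,lo,hi)
    if lo[0]==0: m|=cv2.inRange(hsv,(172,lo[1],lo[2]),(180,255,255))
    n,l,s,ce=cv2.connectedComponentsWithStats(m)
    return [(ce[i],s[i].tolist()) for i in range(1,n) if s[i][4]>=amin]
COL=dict(red=((0,140,90),(8,255,255)),yellow=((18,100,110),(34,255,255)),green=((50,100,60),(85,255,255)),blue=((100,120,90),(125,255,255)))
E
python3 - <<'E'
from rig import ctrl
from h import *
for n in("top","scene"):
    im=cv2.imread(n+"_raw.png");c=ctrl.camera_info(n)
    for k,(lo,hi) in COL.items():
        for ce,s in blobs(im,lo,hi,4):
            print(n,k,np.round(ce*800/512).tolist(),s[2:],"z.05",atz(c,ce,.05).round(4)[:2],"z.031",atz(c,ce,.031).round(4)[:2])
c=ctrl.camera_info("top")
# photometer head top cover corners / bed corners (800px)
for nm,uv,z in [("headTL",(280,273),.072),("headTR",(325,254),.072),("headBR",(344,286),.072),("headBL",(297,308),.072),("bedBL",(332,370),.02),("bedBR",(373,349),.02),("grip",(327,315),.081)]:
    print(nm,atz(c,np.array(uv)*.64,z).round(4))
im=cv2.imread("top_raw.png");a=im[150:250,165:265];b=im[165:240,280:355]
cv2.imwrite("pics/crop0.png",np.hstack([cv2.resize(a,(500,500),interpolation=cv2.INTER_CUBIC)]))
E
```

```text
top red [303.0, 191.0] [14, 13, 137] z.05 [0.7334 0.2214] z.031 [0.7379 0.2244]
top red [482.0, 330.0] [9, 8, 60] z.05 [ 0.4598 -0.1373] z.031 [ 0.4598 -0.14  ]
top red [436.0, 378.0] [43, 5, 170] z.05 [ 0.365  -0.0468] z.031 [ 0.3636 -0.0481]
top yellow [477.0, 305.0] [10, 9, 73] z.05 [ 0.5105 -0.1276] z.031 [ 0.5114 -0.1302]
top green [503.0, 300.0] [9, 9, 61] z.05 [ 0.5202 -0.1786] z.031 [ 0.5213 -0.182 ]
top blue [373.0, 71.0] [2, 2, 4] z.05 [0.9816 0.0862] z.031 [0.99  0.087]
top blue [399.0, 71.0] [2, 2, 4] z.05 [0.9825 0.0323] z.031 [0.9909 0.0324]
top blue [508.0, 325.0] [9, 9, 63] z.05 [ 0.47  -0.188] z.031 [ 0.4702 -0.1916]
top blue [222.0, 339.0] [28, 23, 338] z.05 [0.438  0.3744] z.031 [0.4378 0.3799]
scene red [389.0, 238.0] [9, 10, 82] z.05 [0.8003 0.2901] z.031 [0.8354 0.3236]
scene red [287.0, 327.0] [4, 3, 9] z.05 [0.4163 0.15  ] z.031 [0.4355 0.1776]
scene red [448.0, 390.0] [14, 12, 118] z.05 [ 0.4544 -0.1431] z.031 [ 0.4752 -0.1276]
scene red [353.0, 422.0] [48, 29, 261] z.05 [ 0.3251 -0.0969] z.031 [ 0.3406 -0.0795]
scene yellow [306.0, 314.0] [5, 2, 6] z.05 [0.4643 0.1611] z.031 [0.4855 0.1892]
scene yellow [465.0, 371.0] [13, 11, 115] z.05 [ 0.5054 -0.1325] z.031 [ 0.5283 -0.1165]
scene green [499.0, 382.0] [12, 10, 107] z.05 [ 0.5145 -0.1835] z.031 [ 0.5378 -0.1696]
scene blue [220.0, 302.0] [26, 14, 177] z.05 [0.3926 0.3035] z.031 [0.4109 0.3375]
scene blue [484.0, 402.0] [14, 12, 131] z.05 [ 0.464  -0.1936] z.031 [ 0.4852 -0.1802]
headTL [0.5665 0.259  0.072 ]
headTR [0.6047 0.1726 0.072 ]
headBR [0.5427 0.1346 0.072 ]
headBL [0.499  0.2246 0.072 ]
bedBL [0.3773 0.1602 0.02  ]
bedBR [0.4201 0.0786 0.02  ]
grip [0.4858 0.1654 0.081 ]
```

View pics/crop0.png

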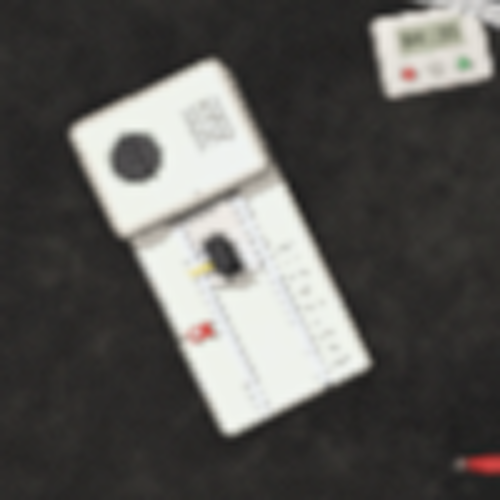

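Crop: grip top at (223,255), yellow pointer to its left (200,270), red mark (203,332); photometer heading is about 28°. Next I go over towards the keys and check with the wrist camera.

```bash
cat >> h.py <<'E'
from scipy.spatial.transform import Rotation as Rn
def plan(s,target,yaw=None):
    """tool-frame shift to target; roll so tool y is at world heading yaw (mod pi)"""
    R=Rn.from_quat(s["eef_rot"]).as_matrix();y=R[:,1];a=np.arctan2(y[1],y[0])
    print("tcp",s["tcp_pos"].round(4),"tool x",R[:,0].round(3),"y heading deg",np.degrees(a).round(1),"t",round(s["time"],2),"F",s["wrist_force"].round(2),"gap",round(s["finger_gap"],4))
    out=(R.T@(np.array(target)-s["tcp_pos"])).round(4)
    r=None
    if yaw is not None:
        r=-((yaw-a+np.pi/2)%np.pi-np.pi/2) # tool x points down
    print("shift",out.tolist(),"roll",r)
E
python3 - <<'E'
from rig import ctrl
from h import *
s=ctrl.observe()
plan(s,(0.48,0.25,0.2),np.radians(90)); plan(s,(0.49,-0.158,0.2),np.radians(101))
E
```

```text
tcp [0.2688 0.6187 0.2007] tool x [-0.001 -0.001 -1.   ] y heading deg 66.5 t 0.1 F [ 0.55  0.54 -0.39] gap 0.0851
shift [0.0011, -0.254, 0.3406] roll -0.4098104727661642
tcp [0.2688 0.6187 0.2007] tool x [-0.001 -0.001 -1.   ] y heading deg 66.5 t 0.1 F [ 0.55  0.54 -0.39] gap 0.0851
shift [0.0017, -0.6242, 0.5124] roll -0.6017966904855405
```

>>> apply_moves:
  rows:
    - [-1,[0,-0.254,0.34],-0.41]
    - [-1,[0,-0.254,0.34],-0.41]
    - [-1,[0,-0.254,0.34],-0.41]
    - [-1,[0,-0.254,0.34],-0.41]
    - [-1,[0,-0.254,0.34],-0.41]
    - [-1,[0,-0.254,0.34],-0.41]
    - [-1,[0,-0.254,0.34],-0.41]
    - [-1,[0,-0.254,0.34],-0.41]
    - [-1,[0,-0.254,0.34],-0.41]
    - [-1,[0,-0.254,0.34],-0.41]
    - [-1,[0,-0.254,0.34],-0.41]
    - [-1,[0,-0.254,0.34],-0.41]
  newtons: 60

```text
time: 1.1
tcp_pos: [0.4812, 0.2461, 0.201]
eef_rot: [0.001, 0.707, -0.003, 0.707]
wrist_force: [-0.0, 1.0, 0.7]
finger_gap: 0.0002
```

Run:
```python
from rig import ctrl
from h import *
s=ctrl.observe(); plan(s,(0.47,-0.13,0.2),np.radians(101))
c=ctrl.camera_info("wrist");im=ctrl.capture("wrist");cv2.imwrite("pics/w1.png",im[:,:,::-1])
np.save("w1.npy",c)
o,_=ray(c,(256,192));print("cam",o, np.array(c["view"])[2,:3])
for k,(lo,hi) in COL.items():
    for ce,st in blobs(im[:,:,::-1].copy(),lo,hi,20): print(k,ce.round(1),st,"z.031",atz(c,ce,.031).round(4)[:2])
```

```text
tcp [0.4812 0.2461 0.201 ] tool x [-0.    -0.003 -1.   ] y heading deg 89.6 t 1.1 F [-0.04  0.97  0.73] gap 0.0002
shift [0.0022, -0.3761, -0.0088] roll -0.19849141977236107
cam [0.40495264 0.24586987 0.37315115] [ 0.29988903 -0.00435871 -0.95396413]
red [26. 59.] [0, 54, 57, 12, 529] z.031 [0.3648 0.0011]
red [200.4 133.9] [198, 131, 6, 6, 20] z.031 [0.4442 0.1814]
yellow [203.1 167.5] [196, 163, 15, 10, 54] z.031 [0.4833 0.1821]
green [443.5 179.2] [415, 143, 43, 77, 767] z.031 [0.4988 0.4672]
blue [373.4 124.9] [338, 93, 73, 64, 2259] z.031 [0.4351 0.3768]
```

View pics/w1.png

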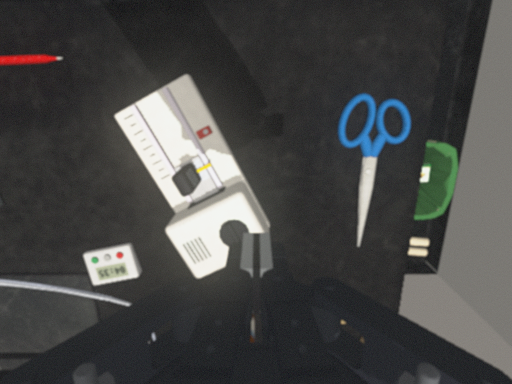

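Wrist view: photometer seen well, mark (204,131), pointer tip (209,165), grip (186,178), pen (30,60) clear. Moving to the keys.

>>> apply_moves:
  rows:
    - [-1,[0,-0.406,0.04],0]
    - [-1,[0,-0.406,0.04],0]
    - [-1,[0,-0.406,0.04],0]
    - [-1,[0,-0.406,0.04],0]
    - [-1,[0,-0.406,0.04],0]
    - [-1,[0,-0.406,0.04],0]
    - [-1,[0,-0.406,0.04],0]
    - [-1,[0,-0.406,0.04],0]
    - [-1,[0,-0.406,0.04],0]
    - [-1,[0,-0.406,0.04],0]
    - [-1,[0,-0.406,0.04],0]
    - [-1,[0,-0.406,0.04],0]

```text
time: 2.15
tcp_pos: [0.5188, -0.1577, 0.2012]
eef_rot: [0.001, 0.708, -0.002, 0.707]
wrist_force: [-0.3, 1.3, 0.4]
finger_gap: 0.0001
```

Run:
```python
from rig import ctrl
from h import *
s=ctrl.observe()
c=ctrl.camera_info("wrist");im=ctrl.capture("wrist");cv2.imwrite("pics/w2.png",im[:,:,::-1])
for k,(lo,hi) in COL.items():
    for ce,st in blobs(im[:,:,::-1].copy(),lo,hi,60): print(k,ce.round(1),st,"z.05",atz(c,ce,.05).round(4)[:2])
plan(s,(0.47,-0.188,0.09))
```

```text
red [352.   20.9] [289, 15, 127, 14, 1181] z.05 [ 0.3722 -0.0657]
red [274.6 115.2] [263, 103, 25, 25, 486] z.05 [ 0.4603 -0.1391]
yellow [282.9 162.6] [271, 151, 25, 24, 455] z.05 [ 0.5112 -0.1292]
green [237.1 170.9] [226, 159, 23, 24, 433] z.05 [ 0.5205 -0.18  ]
blue [227.2 124.7] [215, 113, 25, 25, 467] z.05 [ 0.47   -0.1895]
tcp [ 0.5188 -0.1577  0.2012] tool x [-0.001 -0.002 -1.   ] y heading deg 89.7 t 2.15 F [-0.31  1.29  0.36] gap 0.0001
shift [0.1113, -0.0304, -0.0485] roll None
```

View pics/w2.png

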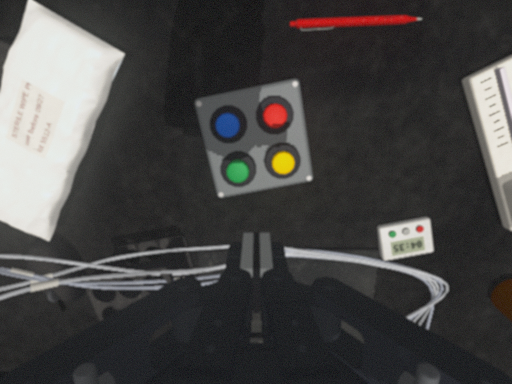

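Wrist view: blue (227,125), red (275,115), yellow (283,163), green (237,171); positions agree with the top camera within 1.5 mm. Moving over blue.

>>> apply_moves:
  rows:
    - [-1,[0.06,-0.0315,-0.049],0]
    - [-1,[0.12,-0.0315,-0.049],0]
    - [-1,[0.131,-0.0315,-0.049],0]
    - [-1,[0.131,-0.0315,-0.049],0]
    - [-1,[0.131,-0.0315,-0.049],0]
    - [-1,[0.131,-0.0315,-0.049],0]
    - [-1,[0.131,-0.0315,-0.049],0]
    - [-1,[0.131,-0.0315,-0.049],0]

```text
time: 2.87
tcp_pos: [0.4718, -0.1865, 0.0721]
eef_rot: [-0.0, 0.706, -0.001, 0.708]
wrist_force: [-0.3, 0.5, 0.2]
finger_gap: -0.0001
```

>>> apply_moves:
  rows:
    - [-1,[0.02,-0.003,-0.002],0]
    - [-1,[0.026,-0.003,-0.002],0]
    - [-1,[0.029,-0.003,-0.002],0]
    - [-1,[0.029,-0.003,-0.002],0]
    - [-1,[0.029,-0.003,-0.002],0]
    - [-1,[0.029,-0.003,-0.002],0]

```text
time: 3.37
tcp_pos: [0.4703, -0.1895, 0.0437]
eef_rot: [-0.0, 0.706, -0.001, 0.708]
wrist_force: [0.1, 0.0, -0.1]
finger_gap: 0.0001
```

No contact force shows; I'll look.

Run:
```python
from rig import ctrl
from h import *
s=ctrl.observe();plan(s,(0.47,-0.1895,0.04))
im=ctrl.capture("wrist");im2=ctrl.capture("scene")
s=ctrl.observe();plan(s,(0.47,-0.1895,0.04))
a=cv2.resize(im[60:260,160:360],(500,500),interpolation=cv2.INTER_CUBIC)
b=cv2.resize(im2[210:310,240:340],(300,300),interpolation=cv2.INTER_CUBIC)
o=np.zeros((500,800,3),np.uint8);o[:,:500]=a;o[:300,500:]=b
cv2.imwrite("pics/p1.png",o[:,:,::-1])
```

```text
tcp [ 0.4703 -0.1895  0.0437] tool x [ 0.003 -0.001 -1.   ] y heading deg 90.0 t 3.37 F [ 0.07  0.01 -0.13] gap 0.0001
shift [0.0037, 0.0, -0.0003] roll None
tcp [ 0.4702 -0.1896  0.0436] tool x [ 0.003 -0.001 -1.   ] y heading deg 90.0 t 3.47 F [ 0.57 -0.09  0.05] gap 0.0002
shift [0.0036, 0.0001, -0.0002] roll None
```

View pics/p1.png

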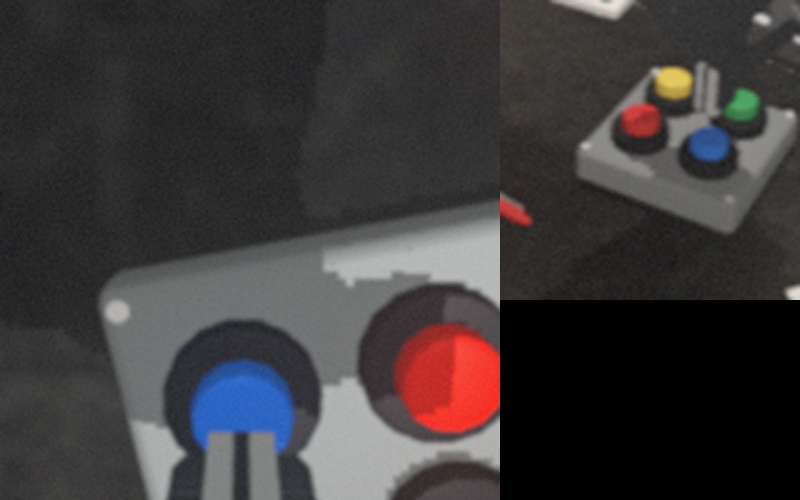

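Run:
```python
from rig import ctrl
from h import *
w=ctrl.camera_info("wrist");c=ctrl.camera_info("scene")
s=ctrl.observe();t=s["tcp_pos"]
print("tcp proj wrist",proj(w,t),"scene",proj(c,t))
for dz in(0,.01,.02,.03): print(dz,proj(w,t+[0,0,dz]).round(1),proj(c,t+[0,0,dz]).round(1))
print("blue up wrist",proj(w,(.47,-.1895,.05)),"down",proj(w,(.47,-.1895,.044)))
print("scene blue", proj(c,(.47,-.1895,.05)),proj(c,(.47,-.1895,.044)))
print(s["joint_torque"].round(2))
```

```text
tcp proj wrist [257.74742222 224.56234664] scene [309.58838789 257.78347764]
0 [257.7 224.6] [309.6 257.8]
0.01 [257.8 231.4] [309.9 253.8]
0.02 [257.9 239.1] [310.2 249.8]
0.03 [258.  247.7] [310.5 245.7]
blue up wrist [257.89104651 228.61853331] down [257.84494857 224.570121  ]
scene blue [309.70721831 255.25480348] [309.52407878 257.64271718]
[-4.000e-02 -6.148e+01  2.540e+00 -1.623e+01  1.000e-02 -0.000e+00
 -0.000e+00]
```

Reported fingertips seem visually ~15-25 mm above the TCP, and the force is zero, so probably no contact yet. Descending in small steps, watching force.

>>> apply_moves:
  rows:
    - [-1,[0.003,0,0],0]
    - [-1,[0.003,0,0],0]
    - [-1,[0.003,0,0],0]

```text
time: 3.72
tcp_pos: [0.4701, -0.1895, 0.0405]
eef_rot: [-0.0, 0.706, -0.001, 0.708]
wrist_force: [-0.1, -0.1, 0.5]
finger_gap: -0.0002
```

>>> apply_moves:
  rows:
    - [-1,[0.004,0,0],0]
    - [-1,[0.004,0,0],0]
    - [-1,[0.004,0,0],0]

```text
time: 3.97
tcp_pos: [0.4699, -0.1895, 0.0362]
eef_rot: [-0.0, 0.706, -0.001, 0.708]
wrist_force: [-0.5, 0.5, 0.6]
finger_gap: 0.0001
```

>>> apply_moves:
  rows:
    - [-1,[0.004,0,0],0]
    - [-1,[0.004,0,0],0]
    - [-1,[0.004,0,0],0]

```text
time: 4.22
tcp_pos: [0.4697, -0.1894, 0.0319]
eef_rot: [-0.0, 0.707, -0.001, 0.708]
wrist_force: [-0.5, 0.6, 0.2]
finger_gap: -0.0001
```

Run:
```python
from rig import ctrl
from h import *
w=ctrl.camera_info("wrist");c=ctrl.camera_info("scene")
im=ctrl.capture("wrist");im2=ctrl.capture("scene")
s=ctrl.observe();t=s["tcp_pos"];print(t,s["wrist_force"],proj(c,t))
a=cv2.resize(im[180:280,200:300],(500,500),interpolation=cv2.INTER_CUBIC)
b=cv2.resize(im2[220:280,280:340],(300,300),interpolation=cv2.INTER_CUBIC)
o=np.zeros((500,800,3),np.uint8);o[:,:500]=a;o[:300,500:]=b
cv2.imwrite("pics/p2.png",o[:,:,::-1])
```

```text
[ 0.46991006 -0.18946521  0.03214851] [-0.05966947  0.73141743 -0.42884216] [309.12680772 262.32106843]
```

View pics/p2.png

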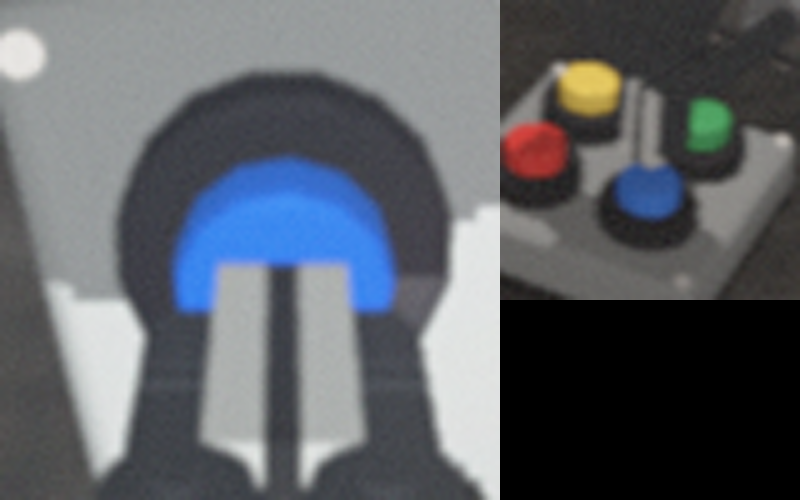

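Picture: tips (grey bars ending at (282,265) wrist, (645,168) scene) still sit a few mm above the blue key top — fingertips are ~20 mm behind the reported TCP. Continuing down gently on force.

>>> apply_moves:
  rows:
    - [-1,[0.004,0,0],0]
    - [-1,[0.004,0,0],0]
    - [-1,[0.004,0,0],0]

```text
time: 4.57
tcp_pos: [0.4697, -0.1894, 0.0279]
eef_rot: [-0.0, 0.707, -0.0, 0.708]
wrist_force: [0.3, 0.1, 0.2]
finger_gap: -0.0001
```

>>> apply_moves:
  rows:
    - [-1,[0.003,0,0],0]
    - [-1,[0.003,0,0],0]
    - [-1,[0.003,0,0],0]

```text
time: 4.82
tcp_pos: [0.4696, -0.1894, 0.0247]
eef_rot: [-0.0, 0.707, -0.0, 0.707]
wrist_force: [0.3, 0.1, -0.6]
finger_gap: -0.0
```

>>> apply_moves:
  rows:
    - [-1,[0.003,0,0],0]
    - [-1,[0.003,0,0],0]
    - [-1,[0.003,0,0],0]

```text
time: 5.07
tcp_pos: [0.4695, -0.1893, 0.0216]
eef_rot: [-0.0, 0.707, -0.0, 0.707]
wrist_force: [-0.2, 0.1, 0.5]
finger_gap: -0.0001
```

Run:
```python
from rig import ctrl
from h import *
w=ctrl.camera_info("wrist");c=ctrl.camera_info("scene")
im=ctrl.capture("wrist");im2=ctrl.capture("scene")
s=ctrl.observe();t=s["tcp_pos"];print(t,s["wrist_force"],proj(c,t),proj(w,(.47,-.1895,.05)),proj(w,(.47,-.1895,.044)))
a=cv2.resize(im[180:280,200:300],(500,500),interpolation=cv2.INTER_CUBIC)
b=cv2.resize(im2[220:280,280:340],(300,300),interpolation=cv2.INTER_CUBIC)
o=np.zeros((500,800,3),np.uint8);o[:,:500]=a;o[:300,500:]=b
cv2.imwrite("pics/p3.png",o[:,:,::-1])
```

```text
[ 0.46959651 -0.18935951  0.02173401] [0.87423389 0.2089821  0.21626273] [308.68626155 266.41529966] [257.69724351 247.04617004] [257.64500618 241.87519612]
```

View pics/p3.png

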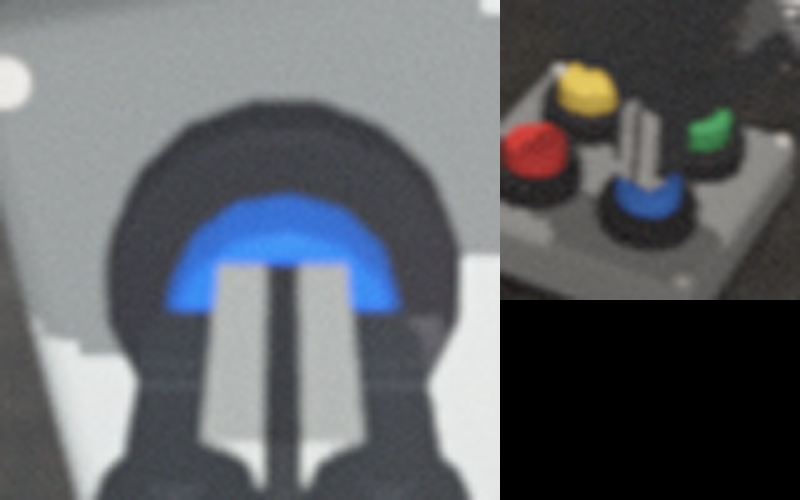

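Run:
```python
from rig import ctrl
from h import *
from scipy.optimize import least_squares
w=ctrl.camera_info("wrist");c=ctrl.camera_info("scene");t=ctrl.observe()["tcp_pos"]
P=lambda cc:np.column_stack
def tri(a,b):
    f=lambda p:np.r_[proj(w,p)-a,proj(c,p)-b]
    r=least_squares(f,t);return r.x,r.fun
for a,b in [((256.5,233),(308.4,257.4)),((256.5,233),(308.4,256)),((256.5,233),(308.4,259))]:
    x,f=tri(np.array(a),np.array(b));print(x.round(4),(x-t).round(4),f.round(1))
for z in(.05,.047,.044): print(z,[proj(w,(.4695+dx,-.1893,z)).round(1).tolist() for dx in(-.013,-.011,-.006,0)],proj(c,(.4695,-.1893,z)).round(1))
# far edge of key-top (nearest to image top) predicted above; observed top/side boundary row = 180+232/5=226.4, side bottom row 180+193/5=218.6
```

```text
[ 0.4626 -0.1903  0.0487] [-0.007  -0.0009  0.027 ] [-0.1  0.1 -0.6  0.2]
[ 0.4606 -0.1903  0.053 ] [-0.009  -0.0009  0.0312] [-0.2  0.2 -1.   0.4]
[ 0.4648 -0.1902  0.0438] [-0.0048 -0.0008  0.0221] [-0.   0.  -0.1  0. ]
0.05 [[258.2, 223.7], [258.2, 227.1], [258.2, 235.8], [258.2, 245.9]] [309.5 255.3]
0.047 [[258.2, 221.4], [258.2, 224.8], [258.2, 233.3], [258.1, 243.3]] [309.4 256.5]
0.044 [[258.2, 219.2], [258.2, 222.6], [258.1, 230.9], [258.1, 240.8]] [309.3 257.7]
```

The blue key top edge still sits at its "up" row, with the tips about at its surface. Continuing down.

>>> apply_moves:
  rows:
    - [-1,[0.003,0,0],0]
    - [-1,[0.003,0,0],0]
    - [-1,[0.003,0,0],0]

```text
time: 5.42
tcp_pos: [0.4697, -0.1894, 0.0187]
eef_rot: [-0.0, 0.707, -0.0, 0.708]
wrist_force: [0.8, -1.0, 1.8]
finger_gap: -0.0003
```

>>> apply_moves:
  rows:
    - [-1,[0.003,0,0],0]
    - [-1,[0.003,0,0],0]
    - [-1,[0.003,0,0],0]

```text
time: 5.67
tcp_pos: [0.4699, -0.1895, 0.0157]
eef_rot: [-0.0, 0.707, -0.001, 0.708]
wrist_force: [0.3, 0.2, 4.0]
finger_gap: -0.0005
```

>>> apply_moves:
  rows:
    - [-1,[0.002,0,0],0]
    - [-1,[0.002,0,0],0]
    - [-1,[0.002,0,0],0]

```text
time: 5.92
tcp_pos: [0.4699, -0.1895, 0.0142]
eef_rot: [-0.0, 0.707, -0.001, 0.708]
wrist_force: [-2.4, 1.2, 11.2]
finger_gap: -0.0001
```

Blue bottomed out (11 N at reported 0.0142, so the tip is about 30 mm above the reported TCP). Lift, then over to yellow.

>>> apply_moves:
  rows:
    - [-1,[-0.02,0,0],0]
    - [-1,[-0.035,0,0],0]
    - [-1,[-0.035,0,0],0]
    - [-1,[-0.035,0.03,0.02],0]
    - [-1,[-0.035,0.06,0.0415],0]
    - [-1,[-0.035,0.06,0.0415],0]
    - [-1,[-0.035,0.06,0.0415],0]
    - [-1,[-0.035,0.06,0.0415],0]
    - [-1,[-0.035,0.06,0.0415],0]

```text
time: 6.67
tcp_pos: [0.5104, -0.1304, 0.0487]
eef_rot: [0.0, 0.707, -0.001, 0.707]
wrist_force: [0.4, -0.1, -0.8]
finger_gap: -0.0001
```

>>> apply_moves:
  rows:
    - [-1,[0.02,0.001,0.001],0]
    - [-1,[0.026,0.001,0.001],0]
    - [-1,[0.03,0.001,0.001],0]
    - [-1,[0.033,0.001,0.001],0]
    - [-1,[0.035,0.001,0.001],0]
    - [-1,[0.035,0.001,0.001],0]
    - [-1,[0.035,0.001,0.001],0]

```text
time: 7.25
tcp_pos: [0.5103, -0.1302, 0.0143]
eef_rot: [0.0, 0.707, -0.002, 0.707]
wrist_force: [-5.1, -2.0, 7.1]
finger_gap: -0.0001
```

>>> apply_moves:
  rows:
    - [-1,[0.001,0,0],0]
    - [-1,[0.001,0,0],0]

```text
time: 7.42
tcp_pos: [0.5103, -0.1303, 0.0142]
eef_rot: [0.001, 0.707, -0.002, 0.707]
wrist_force: [-3.5, 1.9, 8.5]
finger_gap: -0.0003
```

>>> apply_moves:
  rows:
    - [-1,[-0.02,0,0],0]
    - [-1,[-0.035,0,0],0]
    - [-1,[-0.035,0,0],0]
    - [-1,[-0.035,-0.03,0.005],0]
    - [-1,[-0.035,-0.05,0.01],0]
    - [-1,[-0.035,-0.05,0.01],0]
    - [-1,[-0.035,-0.05,0.01],0]
    - [-1,[-0.035,-0.05,0.01],0]
    - [-1,[-0.035,-0.05,0.01],0]

```text
time: 8.17
tcp_pos: [0.52, -0.1792, 0.0491]
eef_rot: [0.0, 0.707, -0.001, 0.707]
wrist_force: [-0.3, 0.0, -0.3]
finger_gap: 0.0001
```

>>> apply_moves:
  rows:
    - [-1,[0.02,-0.001,0],0]
    - [-1,[0.026,-0.001,0],0]
    - [-1,[0.03,-0.001,0],0]
    - [-1,[0.033,-0.001,0],0]
    - [-1,[0.036,-0.001,0],0]
    - [-1,[0.036,-0.001,0],0]
    - [-1,[0.036,-0.001,0],0]

```text
time: 8.75
tcp_pos: [0.5197, -0.1795, 0.0142]
eef_rot: [0.001, 0.707, -0.001, 0.707]
wrist_force: [-4.0, 4.3, 14.3]
finger_gap: 0.0
```

All three keys are bottomed. Lifting and returning over the photometer.

>>> apply_moves:
  rows:
    - [-1,[-0.04,0,0],0]
    - [-1,[-0.08,0,0],0]
    - [-1,[-0.12,0,0],0]
    - [-1,[-0.16,0,0],0]
    - [-1,[-0.19,0.04,0],0]
    - [-1,[-0.19,0.08,0],0]
    - [-1,[-0.19,0.34,0.02],0]
    - [-1,[-0.19,0.34,0.02],0]
    - [-1,[-0.19,0.34,0.02],0]
    - [-1,[-0.19,0.34,0.02],0]
    - [-1,[-0.19,0.34,0.02],0]
    - [-1,[-0.19,0.34,0.02],0]

```text
time: 9.75
tcp_pos: [0.5391, 0.1466, 0.2047]
eef_rot: [0.001, 0.707, -0.001, 0.707]
wrist_force: [1.4, 0.3, -1.5]
finger_gap: 0.0003
```

>>> apply_moves:
  rows:
    - [1,[0,0.07,0],0]
    - [1,[0,0.07,0],0]
    - [1,[0,0.07,0],0]
    - [1,[0,0.07,0],0]
    - [1,[0,0.07,0],0]
    - [1,[0,0.07,0],0]

```text
time: 10.25
tcp_pos: [0.5395, 0.2148, 0.2049]
eef_rot: [0.001, 0.707, -0.002, 0.707]
wrist_force: [-0.6, 0.1, -0.4]
finger_gap: 0.072
```

Run:
```python
from rig import ctrl
from h import *
s=ctrl.observe()
c=ctrl.camera_info("wrist");im=ctrl.capture("wrist");np.save("w3.npy",c,allow_pickle=True);cv2.imwrite("w3.png",im[:,:,::-1])
plan(s,(.486,.165,.1),np.radians(118))
cv2.imwrite("pics/w3.png",cv2.resize(im[60:360,100:500],(800,600),interpolation=cv2.INTER_CUBIC)[:,:,::-1])
```

```text
tcp [0.5395 0.2148 0.2049] tool x [ 0.001 -0.001 -1.   ] y heading deg 89.8 t 10.25 F [-0.58  0.07 -0.39] gap 0.072
shift [0.1049, -0.0499, -0.0534] roll -0.492771365007759
```

View pics/w3.png

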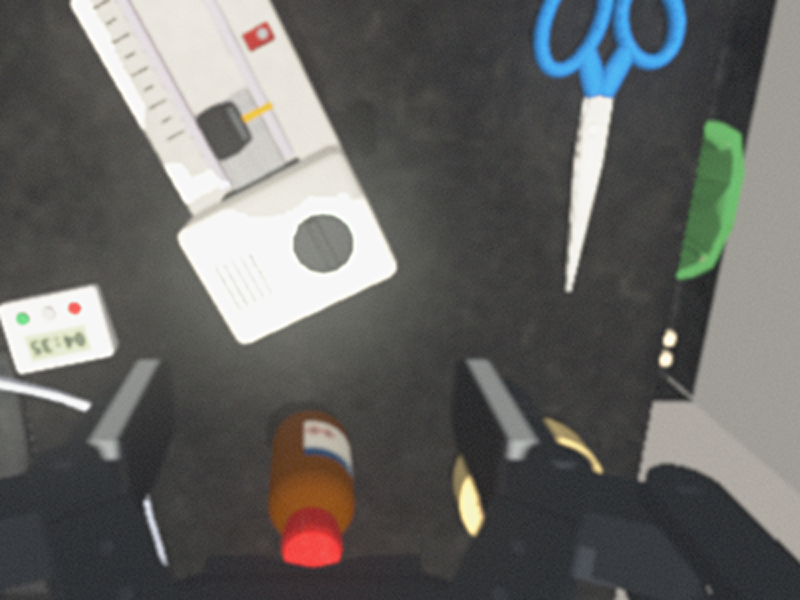

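Wrist view (crop): grip top about (212,132), pointer tip (272,106), red mark top (258,36), head top corners (178,238),(247,343),(396,268); bottle, timer and scissors clear of the work.

Run:
```python
from h import *
c=np.load("w3.npy",allow_pickle=True).item()
q=lambda u,v,z:atz(c,(100+u/2,60+v/2),z).round(4)
for n,u,v,z in[("grip top",212,132,.081),("ptr tip",272,106,.031),("ptr base",246,120,.031),("mark",258,36,.031),("h1",180,238,.072),("h2",247,343,.072),("h3",396,268,.072),("bed edge a",74,8,.02),("bed edge b",190,205,.02),("edge R a",272,10,.02),("edge R b",340,148,.02)]: print(n,q(u,v,z))
d=q(247,343,.072)-q(396,268,.072);print("y axis from h3,h2 ->x heading",np.degrees(np.arctan2(-d[0],-d[1]*-1)) , np.degrees(np.arctan2(d[1],d[0])))
d=q(247,343,.072)-q(180,238,.072);print("x heading",np.degrees(np.arctan2(d[1],d[0])))
d=q(190,205,.02)-q(74,8,.02);print("bed heading",np.degrees(np.arctan2(d[1],d[0])))
w=np.load("w1.npy",allow_pickle=True).item()
print("w1 ptr tip, mark, grip",atz(w,(210,164),.031),atz(w,(204.5,131),.031),atz(w,(183,178),.081))
```

```text
grip top [0.4898 0.1649 0.081 ]
ptr tip [0.48   0.1912 0.031 ]
ptr base [0.4877 0.1763 0.031 ]
mark [0.4431 0.1844 0.031 ]
h1 [0.5458 0.1435 0.072 ]
h2 [0.6069 0.1769 0.072 ]
h3 [0.5628 0.2588 0.072 ]
bed edge a [0.4276 0.0819 0.02  ]
bed edge b [0.539 0.139 0.02 ]
edge R a [0.429  0.1917 0.02  ]
edge R b [0.5048 0.2303 0.02  ]
y axis from h3,h2 ->x heading -151.6992442339936 -61.6992442339936
x heading 28.662994463403933
bed heading 27.13819455517755
w1 ptr tip, mark, grip [0.47915307 0.19049943 0.031     ] [0.44098414 0.18622588 0.031     ] [0.48268272 0.1703937  0.081     ]
```

Grip about (0.489,0.166), heading 28.3°, pull about 36 mm (two wrist views agree). Going above the grip.

>>> apply_moves:
  rows:
    - [0.1,[0.02,-0.049,-0.0505],-0.12]
    - [0.1,[0.05,-0.049,-0.0505],-0.24]
    - [0.1,[0.085,-0.049,-0.0505],-0.36]
    - [0.1,[0.085,-0.049,-0.0505],-0.495]
    - [0.1,[0.085,-0.049,-0.0505],-0.495]
    - [0.1,[0.085,-0.049,-0.0505],-0.495]
    - [0.1,[0.085,-0.049,-0.0505],-0.495]
    - [0.1,[0.085,-0.049,-0.0505],-0.495]

```text
time: 10.97
tcp_pos: [0.49, 0.1662, 0.121]
eef_rot: [-0.171, 0.685, 0.17, 0.687]
wrist_force: [-0.2, 1.0, -0.0]
finger_gap: 0.0471
```

Run:
```python
from rig import ctrl
from h import *
s=ctrl.observe()
c=ctrl.camera_info("wrist");im=ctrl.capture("wrist");np.save("w4.npy",c,allow_pickle=True);cv2.imwrite("w4.png",im[:,:,::-1])
plan(s,(.489,.166,.02),np.radians(118.3));print(proj(c,(.489,.166,.081)))
cv2.imwrite("pics/w4.png",cv2.resize(im[60:300,90:410],(800,600),interpolation=cv2.INTER_CUBIC)[:,:,::-1])
```

```text
tcp [0.49   0.1662 0.121 ] tool x [ 0.003  0.    -1.   ] y heading deg 117.9 t 10.97 F [-0.19  0.97 -0.03] gap 0.0471
shift [0.101, 0.0004, -0.0012] roll -0.006723293297364652
[257.99632905 202.46765317]
```

View pics/w4.png

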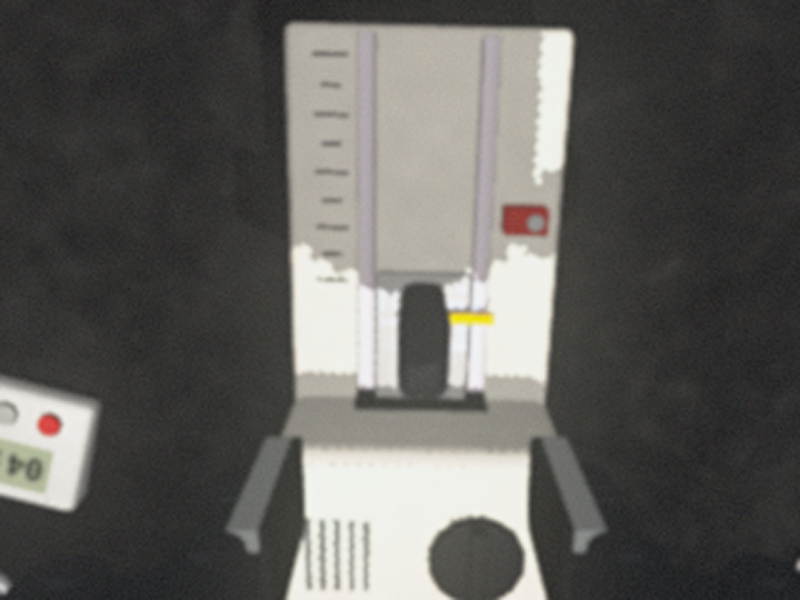

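View: jaws square to the photometer and straddling the grip (grip (423,350), pointer row 318, mark (525,219)). Descending.

>>> apply_moves:
  rows:
    - [0.1,[0.03,0.001,-0.001],0]
    - [0.1,[0.06,0.001,-0.001],0]
    - [0.1,[0.08,0.001,-0.001],0]
    - [0.1,[0.095,0.001,-0.001],0]
    - [0.1,[0.104,0.001,-0.001],0]
    - [0.1,[0.104,0.001,-0.001],0]
    - [0.1,[0.104,0.001,-0.001],0]

```text
time: 11.6
tcp_pos: [0.489, 0.1669, 0.0172]
eef_rot: [-0.171, 0.685, 0.17, 0.687]
wrist_force: [0.3, -0.3, 0.7]
finger_gap: 0.0465
```

Run:
```python
from rig import ctrl
from h import *
s=ctrl.observe();plan(s,(.489,.166,.017),np.radians(118.3))
w=np.load("w4.npy",allow_pickle=True).item();x=np.array([.8805,.474,0])
for z in(.031,.04):
  p=atz(w,(279,187.2),z);m=atz(w,(300,147.6),.031);print(z,p,m,"pull",(p-m)@x)
im=ctrl.capture("wrist");im2=ctrl.capture("scene")
o=np.hstack([cv2.resize(im[90:290,156:356],(400,400)),cv2.resize(im2[150:250,160:260],(400,400),interpolation=cv2.INTER_CUBIC)])
cv2.imwrite("pics/g1.png",o[:,:,::-1])
```

```text
tcp [0.489  0.1669 0.0172] tool x [ 0.003 -0.    -1.   ] y heading deg 117.9 t 11.6 F [ 0.3  -0.3   0.65] gap 0.0465
shift [0.0002, -0.0008, -0.0004] roll -0.006170880201647577
0.031 [0.48254654 0.18475758 0.031     ] [0.44198137 0.18322278 0.031     ] pull 0.0364451246920492
0.04 [0.48046921 0.18284207 0.04      ] [0.44198137 0.18322278 0.031     ] pull 0.03370808132105521
```

View pics/g1.png

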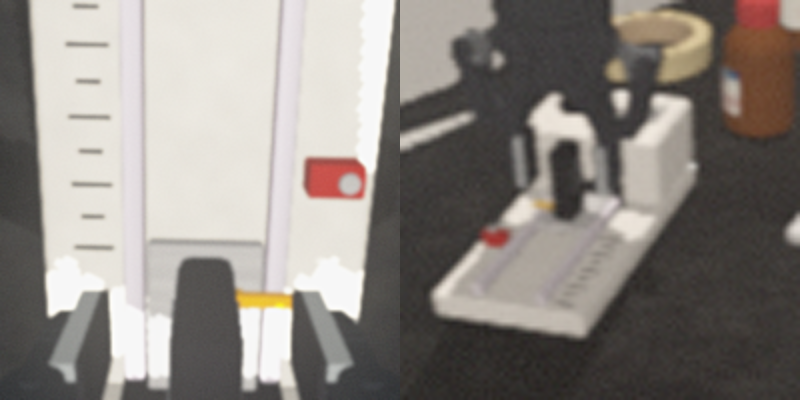

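Picture: the jaws straddle the black grip with the tips at about mid height, clear of the pointer and mark. Closing.

>>> apply_moves:
  rows:
    - [-1,[0,0,0],0]
    - [-1,[0,0,0],0]
    - [-1,[0,0,0],0]
    - [-1,[0,0,0],0]
    - [-1,[0,0,0],0]
    - [-1,[0,0,0],0]
    - [-1,[0,0,0],0]
    - [-1,[0,0,0],0]
  newtons: 60

```text
time: 12.37
tcp_pos: [0.4896, 0.1684, 0.0191]
eef_rot: [-0.17, 0.684, 0.171, 0.688]
wrist_force: [-3.7, 3.4, 10.2]
finger_gap: 0.0153
```

Gripped (gap 15.3 mm). Pulling slowly.

>>> apply_moves:
  rows:
    - [-1,[0,0,-0.004],0]
    - [-1,[0,0,-0.008],0]
    - [-1,[0,0,-0.012],0]
    - [-1,[0,0,-0.016],0]
    - [-1,[0,0,-0.02],0]
    - [-1,[0,0,-0.024],0]
    - [-1,[0,0,-0.028],0]
    - [-1,[0,0,-0.031],0]
    - [-1,[0,0,-0.033],0]
    - [-1,[0,0,-0.033],0]
    - [-1,[0,0,-0.033],0]

```text
time: 13.28
tcp_pos: [0.4607, 0.1539, 0.0191]
eef_rot: [-0.17, 0.684, 0.172, 0.689]
wrist_force: [1.4, 6.5, -4.0]
finger_gap: 0.0154
```

```bash
cat > chk.py <<'E'
from rig import ctrl
from h import *
s=ctrl.observe();plan(s,(.489,.166,.017))
x=np.array([.8805,.474,0])
for n in("wrist","top","scene"):
    c=ctrl.camera_info(n);im=ctrl.capture(n);cv2.imwrite(f"k_{n}.png",im[:,:,::-1]);g=im[:,:,::-1].copy()
    for k,z in(("red",.031),("yellow",.031)):
        lo,hi=COL[k]
        if k=="red": lo=(0,110,70)
        for ce,st in blobs(g,lo,hi,4):
            p=atz(c,ce,z)
            if np.hypot(p[0]-.46,p[1]-.18)<.06: print(n,k,ce.round(1),st,p.round(4),"along",(p@x).round(4))
E
python3 chk.py
```

```text
tcp [0.4607 0.1539 0.0191] tool x [ 0.007  0.004 -1.   ] y heading deg 118.0 t 13.28 F [ 1.38  6.54 -3.98] gap 0.0154
shift [0.0024, -0.0026, 0.0306] roll None
wrist red [314.3 226.1] [303, 218, 27, 19, 397] [0.4407 0.1807 0.031 ] along 0.4737
wrist yellow [292.  236.5] [285, 233, 16, 8, 114] [0.4528 0.1726 0.031 ] along 0.4804
scene red [183.2 208.9] [180, 208, 7, 4, 19] [0.4353 0.1791 0.031 ] along 0.4682
scene yellow [190.5 207. ] [189, 207, 4, 1, 4] [0.4543 0.1729 0.031 ] along 0.482
```

>>> apply_moves:
  rows:
    - [-1,[0,0,-0.002],0]
    - [-1,[0,0,-0.004],0]
    - [-1,[0,0,-0.004],0]
    - [-1,[0,0,-0.004],0]

```text
time: 13.77
tcp_pos: [0.4575, 0.1524, 0.0191]
eef_rot: [-0.17, 0.683, 0.172, 0.689]
wrist_force: [3.2, 4.0, -7.7]
finger_gap: 0.0152
```

```bash
python3 chk.py
python3 - <<'E'
import cv2,numpy as np
w=cv2.imread("k_wrist.png")[190:290,240:340];t=cv2.imread("k_scene.png")[180:240,160:220]
cv2.imwrite("pics/f1.png",np.hstack([cv2.resize(w,(400,400),interpolation=cv2.INTER_CUBIC),cv2.resize(t,(400,400),interpolation=cv2.INTER_CUBIC)]))
E
```

```text
tcp [0.4575 0.1524 0.0191] tool x [ 0.008  0.005 -1.   ] y heading deg 117.9 t 13.77 F [ 3.21  4.03 -7.72] gap 0.0152
shift [0.0024, -0.0027, 0.0342] roll None
wrist red [313.4 230.9] [302, 223, 28, 19, 382] [0.4405 0.1804 0.031 ] along 0.4734
wrist yellow [272.5 231.5] [272, 231, 2, 2, 4] [0.4522 0.1592 0.031 ] along 0.4736
wrist yellow [292.6 236.3] [285, 233, 17, 8, 119] [0.4493 0.1713 0.031 ] along 0.4768
scene red [183.3 209.1] [180, 208, 7, 4, 19] [0.4353 0.1783 0.031 ] along 0.4678
```

View pics/f1.png

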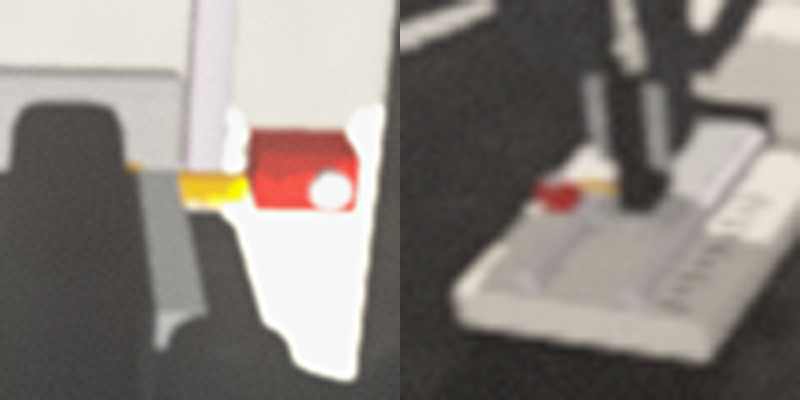

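Picture: in the wrist crop, the pointer (rows 172-208) lies within the red block's top face (rows 155-208). In the scene crop, the pointer bar runs to the block's middle. Travel is 35.9 mm by TCP against 35.7-36.4 expected. Holding for 0.8 s.

>>> apply_moves:
  rows:
    - [-1,[0,0,-0.001],0]
    - [-1,[0,0,-0.001],0]
    - [-1,[0,0,-0.001],0]
    - [-1,[0,0,-0.001],0]
    - [-1,[0,0,-0.001],0]
    - [-1,[0,0,-0.001],0]
    - [-1,[0,0,-0.001],0]
    - [-1,[0,0,-0.001],0]
    - [-1,[0,0,-0.001],0]
    - [-1,[0,0,-0.001],0]

```text
time: 14.75
tcp_pos: [0.4571, 0.1522, 0.0192]
eef_rot: [-0.169, 0.683, 0.172, 0.69]
wrist_force: [3.3, 3.2, -8.8]
finger_gap: 0.0153
```

```bash
python3 chk.py
python3 - <<'E'
from rig import ctrl
from h import *
c=ctrl.camera_info("wrist");im=cv2.imread("k_wrist.png");h=cv2.cvtColor(im,cv2.COLOR_BGR2HSV)
# red top face (bright) vs side (dark): value profile down the block's columns
print([(r,int(h[r,304:312,2].mean()),int(h[r,304:312,1].mean())) for r in range(218,250,2)])
x=np.array([.8805,.474,0])
E
```

```text
tcp [0.4571 0.1522 0.0192] tool x [ 0.009  0.005 -1.   ] y heading deg 117.9 t 14.75 F [ 3.32  3.16 -8.78] gap 0.0153
shift [0.0025, -0.0027, 0.0346] roll None
wrist red [313.4 231.8] [302, 224, 27, 19, 380] [0.4406 0.1804 0.031 ] along 0.4734
wrist yellow [272.5 231.5] [272, 231, 2, 2, 4] [0.4517 0.159  0.031 ] along 0.4731
wrist yellow [292.8 236.4] [285, 233, 18, 8, 120] [0.4488 0.1712 0.031 ] along 0.4763
scene red [183.3 209.1] [180, 208, 7, 4, 19] [0.4353 0.1783 0.031 ] along 0.4678
scene yellow [190.5 208. ] [189, 208, 4, 1, 4] [0.451  0.1688 0.031 ] along 0.4771
[(218, 233, 12), (220, 234, 12), (222, 218, 45), (224, 163, 135), (226, 162, 141), (228, 170, 144), (230, 196, 159), (232, 200, 161), (234, 216, 167), (236, 242, 176), (238, 245, 174), (240, 245, 177), (242, 245, 140), (244, 253, 6), (246, 247, 0), (248, 247, 0)]
```

The block's top face spans rows 229-243 (centre 236) and the pointer's centroid is at row 236.4, so it is centred, and the slide is at rest. Handing in.

```bash
python3 -c "
from rig import ctrl
print(ctrl.close_job())"
```

```text
the job is handed in; nothing more can be done
None
```

I pressed blue, then yellow, then green. Each was pushed to its bottom stop, with 7–14 N on the wrist and the tool lifted clear in between. I then pinched the black grip (15.3 mm gap, 60 N grip set), pulled the slide out about 36 mm and handed in at about 15 s while still holding it. No verdict was reported.

**Last checks:** in the wrist picture the pointer's centroid was at row 236.4. The red block's top face spanned rows 229–243, centre 236. The slide moved about 0.4 mm over the last second, and the measured travel matched the distance expected from the earlier views (35.7–36.4 mm).

**Disagreements and limits:**
- **Tool height:** the fingertips sat about 30 mm above the reported TCP height. I pressed the keys and gripped by force and pictures instead.
- **Scene camera:** it put the pointer 9 mm from the block's centroid. That blob is only a few pixels and includes the block's sides, so I relied on the wrist view.
- **Not checked:** I took no last picture of the keys or the bystanders. I never pressed down on the red key and saw no sign of touching a bystander.

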